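# Clamp a dish on the shaker

### The arm

A 7-joint arm with a two-finger parallel gripper is mounted at the origin on a cart in front of the work surface, level with it; the furniture and walls round the work are solid. World frame = base frame: x ahead of the robot, y to its left, z up, the work surface at z = 0. Lengths are in m, angles in rad, forces in N, time in s.
With the tool pointing down it reaches from about 0.425 to 0.925 m from the base axis. Payload 6.8 kg.
Tool frame: the origin (TCP) lies on the centre line of the jaws, within the pads' length; the fingertips stand 22 mm ahead of it and the grasp point (between the pads) lies 3 mm ahead of it; z points along the fingers, y is the line along which they close (so a half turn about z gives the same grasp; the last joint's range is limited). The gripper opens to 88 mm and grips with 3 to 60 N. Pads are 20 mm wide; open, the fingers measure 115 mm over their backs; the gripper's body (75 mm by 178 mm) begins 61 mm behind the grasp point.
Start: joints at [1.222, 0.477, 0.022, 1.555, -0.011, 1.109, -0.083], TCP at [0.161, -0.656, 0.245] pointing down, gripper open.
Joint ranges: [-2.96, 2.96], [-0.34, 2.1], [-1.41, 1.46], [0.24, 2.44], [-1.37, 4.51], [0.17, 1.92], [-2.96, 2.96]. Speed limits (rad/s): [2.39, 2.39, 3.14, 3.14, 3.14, 3.14, 3.14].

### API

Orientations are given as a unit quaternion [w, x, y, z].
In Python, from cell import bot, eoat, planner, sense, optics, order gives the robot as it stands. Calls block until the motion is done:
- bot.move_to(position, orientation): joint-space move of the TCP to a pose.
- bot.servo_line(position, rot=None, max_speed=0.15, threshold=None): straight line of the TCP; rot=None keeps the orientation; max_speed is the mean speed in m/s. With threshold (N) it stops when the force on the tool has changed by that much, and returns True; else False.
- bot.move_j(angles): joint-space move.
- eoat.move_gripper(opening, effort=None): finger opening in m; effort is the grip in N (None keeps the last); returns when the fingers have stopped.
- bot.wait(seconds).
- planner.solve_ik(position, orientation): joint angles nearest the present ones, or None.
- sense(): the state.
- optics.camera(name): name is "scene" or "side" or "wrist"; returns (picture, depth): 384x512x3 uint8, red, green, blue; 384x512 float32, m along the optical axis (not along the pixel's ray), 0 where there is no reading.
- optics.camera_info(name): a dict with "vfov" (degrees; the focal length in pixels is half the picture's height over the tangent of half this angle, whatever the lens; pixels are square), "cx", "cy" (the principal point, pixels), "world_from_camera" (4x4, takes a point from camera to world coordinates). Camera axes: x right, y up, looking along -z (the intrinsics and any distortion apply to the point x, -y, -z); pixel columns grow to the right and rows downward; lengths in m; the calibration is good to about 2 mm. A picture is of the moment at which its call begins: read the wrist's pose just before it. camera_info takes no time and is no camera call; for the wrist camera it gives the pose at the moment of the call.
A pose or a line that the arm cannot do raises bot.IKError and nothing moves.
- order.sign_off(): hands the job in; it is judged then, once.
The state is a dict: "time": time; "q": joint angles; "qvel": joint speeds; "joint_torque": joint torques, N m; "ee_pos": TCP position; "tcp_rot": TCP orientation; "wrist_force": force on the tool from outside, world axes, zero at the start; "moment": the same for the moment, N m; "width": finger opening in m; "grasp_force": force on a finger pad.
Only numpy, scipy, OpenCV 4.12 (cv2) and the standard library are available. Lean on these libraries where they do the work, as an engineer would, in place of code of your own. Each camera call takes 0.05 s, during which the arm holds its last target. There are 200 camera calls.

### The job

Clamp the open dish that stands on the small shaker's platform: hold the spring-closed steel frame up by pressing down its red bar with one fingertip, and with the other fingertip push the dish under the raised frame until it stands against the end stop; then let the bar go, so that the frame springs down onto the dish, and leave everything clear. Do not pinch or lift the dish - it only slides on the platform - and do not disturb the spare dish, beaker, dropper bottle and tweezers round the shaker.

Things in the scene. Friction and masses are not known exactly. Their poses are not given: they have to be found in the camera images.
- shaker: Small white bench shaker, fixed. Its aluminium platform's flat top is 72 mm above the worktop and reaches from x = -121 to 49 mm, y = -47 to 65 mm. Origin on the worktop right under the place of the clamped dish's centre; x is the direction in which the dish is pushed, y to the left of it, z up. All x and y below are in this frame.
- nest (a point): Point on the platform's top where the centre of the dish's underside is when the dish is home: against the blue end stop (6 mm high, face at x = 30 mm), midway between two low slippery blue rails (5 mm high) that make a lane along x, 68 mm wide, from x = -96 to 28 mm. Axes as the shaker's.
- hinge (a point): Point of the steel hinge shaft's axis beside the nest, at y = -40 mm, 16 mm above the platform. The shaft, 6 mm thick, runs along x from -127 to 43 mm in three dark lugs (y = -46 to -34 mm, 22 mm above the platform; at x = -121, -20, 37 mm). On it turns the spring clamp, one rigid piece: steel frame to its left, red press bar to its right.
- clamp (a joint): Turn of the spring clamp (rad): 0 = closed on nothing, grows to 0.60 (stop) as the red bar is pressed and the frame rises. At 0 the dish cannot go under; from 0.20 it passes freely; let go with the dish under it, the frame rests level on the rim at about 0.10. The spring needs about 2 N on the bar's middle line to start, 5 to 6 N at 0.45.
- press_bar (a point): Middle of the top of the red press bar, 104 mm along x, 20 mm across, 4 mm thick: x = -128 to -24 mm, y = -78 to -58 mm, right of the platform's edge, nothing close under it. Closed, it lies level 20 mm above the platform; pressed to 0.30, 0.45, 0.55 rad its middle line is 12, 7, 5 mm above it. A fingertip can press anywhere along it and slide along it.
- clamp_frame (a point): Middle of the underside of the steel frame of the clamp (an open rectangle of sheet, 12 mm bars), which lies over x = -16 to 32 mm and y = -40 to 32 mm; its front edge, at x = -16 mm, is free for the dish to enter below. At 0.45 rad its left edge is about 40 mm above the platform.
- dish: Open white petri dish with a filter membrane, 56 to 60 mm in diameter, 12 to 14 mm high, about 20 g, standing on the platform in the lane, 60 to 80 mm short of the nest; origin at the centre of its underside. Push its wall 3 to 10 mm above the platform.
- spare_dish: The same kind of dish standing on the worktop left of the shaker; stays where it is. Origin at the centre of its underside.
- beaker: Clear plastic beaker, 59 mm wide, 71 mm high, on the worktop; stays where it is. Origin at the centre of its underside.
- dropper_bottle: Brown dropper bottle with a black top, 33 mm wide, 94 mm high, on the worktop; stays where it is. Origin at the centre of its underside.
- tweezers: Steel tweezers, 116 mm long, lying on the worktop right of the shaker; stay where they are. Origin at the centre of their underside.
Not all that is in view belongs to the job. What is shaped like the dish but pink is not meant.

How it is judged:
On the way, in this order (a step that is already met when the one before it is completed fails the run):
1. a fingertip holds the frame up by the red bar (clamp above 0.20 rad) while the dish is still in front of it (value of joint clamp above 0.2 rad and contact force between the fingers and clamp above 0.5 N and x of dish in the frame of shaker below -0.038 m), for 0.1 s.
2. the dish is half way under the frame, which a fingertip still holds up (value of joint clamp above 0.17 rad and contact force between the fingers and clamp above 0.3 N and x of dish in the frame of shaker between -0.03 and -0.008 m), for 0.04 s.
3. the dish stands against the end stop (within 4 mm), the frame still held up (value of joint clamp above 0.17 rad and contact force between the fingers and clamp above 0.3 N and x of dish in the frame of nest above -0.004 m), for 0.1 s.
At the end, for the whole second after the job is handed in: The dish stands flat on the platform within 5 mm of its place against the end stop, and the spring frame, let go, rests on it (clamp 0.05 to 0.15 rad, pressing with more than 0.5 N); all at rest (x of dish in the frame of nest between -0.005 and 0.004 m and y of dish in the frame of nest between -0.005 and 0.005 m and z of dish in the frame of nest below 0.003 m and angle between dish's own z axis and vertical below 0.05 rad and value of joint clamp between 0.05 and 0.15 rad and contact force between clamp and dish above 0.5 N and linear speed of dish below 0.01 m/s); the robot touches nothing.
It fails at once if the dish is lifted off the platform (more than 5 mm) or tipped (z of dish in the frame of nest above 0.005 m or angle between dish's own z axis and vertical above 0.17 rad).
It fails at once if the dish falls off the platform (z of dish in the frame of nest below -0.01 m).
It fails at once if a bystander is moved more than 15 mm (distance of any of spare_dish, beaker, dropper_bottle, tweezers from where it was at the start of the episode above 0.015 m).
It also fails if it takes over 38 s, if anything falls off the work surface, if the arm or the gripper's body presses on something with over 40 N, if the wrist force passes 120 N, or if a joint passes its speed limit or range.

## Working session

There is one attempt and no reset: what is moved stays moved. The work goes in short steps, each a Python script; the robot and the scene stay as the last script left them, time stands still between calls to the robot, and variables do not carry over. Pictures are saved under pics/ and viewed, at most 10 in all, crops included, and the job is handed in when it is done.

```bash
mkdir -p pics; ls; python3 - <<'E'
from cell import bot, eoat, planner, sense, optics, order
import cv2,numpy as np
ims=[]
for n in ["scene","side"]:
    im,d=optics.camera(n); np.savez(f"pics/{n}0.npz",im=im,d=d); 
    i=optics.camera_info(n); print(n,i, (d>0).mean())
    cv2.imwrite(f"pics/{n}0.png",cv2.resize(im[:,:,::-1],(800,600),interpolation=cv2.INTER_CUBIC))
print(sense())
E
```

```text
pics
scene {'vfov': 49.127155996822964, 'cx': 253.81559107338083, 'cy': 193.46832426089878, 'world_from_camera': array([[ 0.55429644,  0.44228754, -0.70507956, -0.09360011],
       [-0.83227087,  0.30367241, -0.46379766, -0.45850368],
       [ 0.00898128,  0.84389857,  0.53642757,  0.5788972 ],
       [ 0.        ,  0.        ,  0.        ,  1.        ]])} 0.9960072835286459
side {'vfov': 51.05658624313407, 'cx': 253.87485394632733, 'cy': 192.8881701212484, 'world_from_camera': array([[-0.92308088, -0.27092243,  0.27298851,  0.81014907],
       [ 0.38413209, -0.68465252,  0.61942996,  0.54634198],
       [ 0.0190848 ,  0.6766476 ,  0.73605965,  0.79967943],
       [ 0.        ,  0.        ,  0.        ,  1.        ]])} 0.9960428873697916
{'time': 0.1, 'q': array([ 1.22189368,  0.47769021,  0.0223522 ,  1.55632416, -0.0114945 ,
        1.10928791, -0.08307815]), 'qvel': array([-0.00178486, -0.00122813,  0.00034172, -0.00171886, -0.00095843,
       -0.0004984 ,  0.00136475]), 'joint_torque': array([ 4.18187818e-03, -5.84087312e+01,  1.53963435e+00, -2.73311663e+01,
       -5.42184734e-02,  1.30731409e-02,  6.58624958e-05]), 'ee_pos': array([ 0.16084318, -0.65504891,  0.24380936]), 'tcp_rot': array([-7.75185201e-04,  9.92758032e-01,  1.20128536e-01, -1.55606407e-04]), 'wrist_force': array([-0.00996693,  0.12086295, -0.2840494 ]), 'moment': array([-0.02368778,  0.04455491, -0.02001478]), 'grasp_force': 0.0, 'width': 0.08756712096858171}
```

View pics/scene0.png

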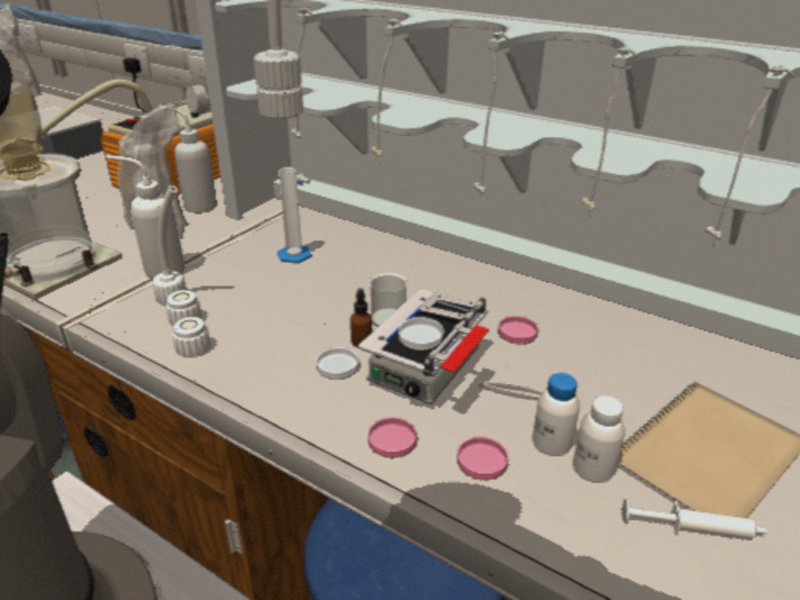

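View pics/side0.png

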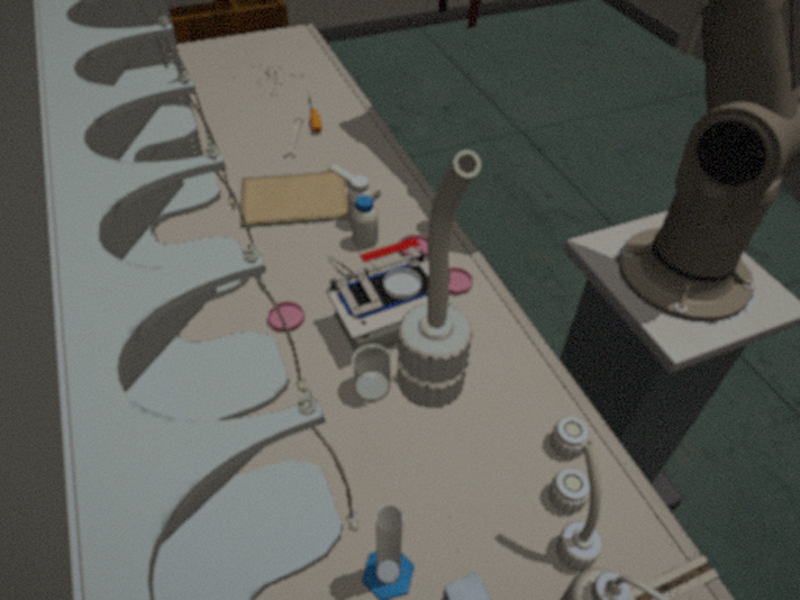

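The scene view shows the shaker at about (425,340), with the dish at (420,333) and the red bar at (465,350). The side view shows a hanging metal extractor near (435,340), so I need to know where it is in space. Next I'll make a rough localisation.

```bash
cat > h.py <<'E'
import numpy as np, cv2
def rays(info,uv,h=384):
    f=h/2/np.tan(np.radians(info['vfov'])/2); uv=np.asarray(uv,float).reshape(-1,2)
    d=np.c_[(uv[:,0]-info['cx'])/f,-(uv[:,1]-info['cy'])/f,-np.ones(len(uv))]
    T=info['world_from_camera']; return T[:3,3], d@T[:3,:3].T
def plane(info,uv,z):
    o,d=rays(info,uv); return o+d*((z-o[2])/d[:,2])[:,None]
def cloud(info,dep):
    v,u=np.indices(dep.shape); o,d=rays(info,np.c_[u.ravel(),v.ravel()])
    return (o+d*dep.reshape(-1,1)).reshape(*dep.shape,3)
def redmask(im):
    h=cv2.cvtColor(im,cv2.COLOR_RGB2HSV); m=((h[...,0]<6)|(h[...,0]>174))&(h[...,1]>200)&(h[...,2]>90)
    n,l,s,c=cv2.connectedComponentsWithStats(m.astype(np.uint8)); k=1+s[1:,4].argmax(); return l==k
def red(info,im,z=0.092):
    v,u=np.nonzero(redmask(im)); p=plane(info,np.c_[u,v],z)[:,:2]
    return p,cv2.minAreaRect((p*1000).astype(np.float32))
E
python3 - <<'E'
from h import *
from cell import optics
for n in ["scene","side"]:
    z=np.load(f"pics/{n}0.npz"); i=optics.camera_info(n); print(i.keys())
    p,r=red(i,z['im']); print(n,r,len(p))
    P=cloud(i,z['d']); m=redmask(z['im'])&(z['d']>0); print('depth red',np.median(P[m],0))
    # things above 0.15 near shaker
    c=np.median(P[m],0); s=(np.hypot(P[...,0]-c[0],P[...,1]-c[1])<0.4)&(P[...,2]>0.13)&(z['d']>0)
    q=P[s]; print(len(q), np.percentile(q,[1,10,50,90,99],axis=0).round(3) if len(q) else '')
    # extractor pixel
    u,v=((278,80) if n=='scene' else (435,345)); print('extr',P[int(v*.64),int(u*.64)])
    for uv in ([(280,30),(278,112)] if n=='scene' else [(467,165),(440,250),(430,390)]): print(P[int(uv[1]*.64),int(uv[0]*.64)])
E
```

```text
dict_keys(['vfov', 'cx', 'cy', 'world_from_camera'])
scene ((507.4576721191406, -166.11785888671875), (100.59766387939453, 17.4787540435791), 3.092108964920044) 268
depth red [ 0.50277796 -0.16572547  0.09109613]
8413 [[ 0.601 -0.429  0.197]
 [ 0.733 -0.387  0.251]
 [ 0.8   -0.18   0.26 ]
 [ 0.878  0.145  0.402]
 [ 0.896  0.217  0.411]]
extr [0.60700699 0.20981097 0.34478748]
[0.63568769 0.22287443 0.40579161]
[0.60177975 0.21016724 0.30172143]
dict_keys(['vfov', 'cx', 'cy', 'world_from_camera'])
side ((513.1307373046875, -163.00140380859375), (95.86531066894531, 13.787700653076172), 4.452486991882324) 102
depth red [ 0.50855899 -0.16256969  0.09246749]
10858 [[ 0.641 -0.414  0.225]
 [ 0.763 -0.371  0.259]
 [ 0.824 -0.094  0.365]
 [ 0.884  0.106  0.405]
 [ 0.902  0.206  0.414]]
extr [0.64160023 0.2472985  0.375444  ]
[0.63088263 0.24574842 0.5573495 ]
[0.63644518 0.2306904  0.46949859]
[0.64764991 0.25781773 0.32452158]
```

```bash
python3 - <<'E'
from h import *
from cell import *
from cell import bot, eoat, planner, sense, optics, order
f=0.065
q=[0,np.cos(f/2),np.sin(f/2),0]
bot.move_to([0.49,-0.13,0.33],q); s=sense(); print(s['time'],s['ee_pos'],s['q'])
i=optics.camera_info("wrist"); im,d=optics.camera("wrist"); np.savez("pics/w1.npz",im=im,d=d,i=np.array(i,dtype=object)); print(i)
cv2.imwrite("pics/w1.png",cv2.resize(im[:,:,::-1],(800,600),interpolation=cv2.INTER_CUBIC))
print(red(i,im))
E
```

```text
2.3333 [ 0.4898716  -0.13101644  0.32983544] [ 0.49448514  0.14958356 -0.39670393  1.81848981  0.06229374  1.18591365
 -1.42909879]
{'vfov': 64.5056909426253, 'cx': 251.31034688308984, 'cy': 191.27551924052779, 'world_from_camera': array([[ 6.29912417e-02,  9.53965580e-01,  2.93226492e-01,
         5.70851935e-01],
       [-9.98014077e-01,  6.01878669e-02,  1.85828796e-02,
        -1.26034072e-01],
       [ 7.87504032e-05, -2.93814725e-01,  9.55862386e-01,
         4.70151747e-01],
       [ 0.00000000e+00,  0.00000000e+00,  0.00000000e+00,
         1.00000000e+00]])}
(array([[ 0.56314229, -0.15376618],
       [ 0.5632177 , -0.1549609 ],
       [ 0.5632931 , -0.15615562],
       ...,
       [ 0.4646337 , -0.17513072],
       [ 0.46471514, -0.17642149],
       [ 0.46239509, -0.16104525]], shape=(905, 2)), ((513.2754516601562, -165.25830078125), (101.17243957519531, 18.236757278442383), 3.033301830291748))
```

View pics/w1.png

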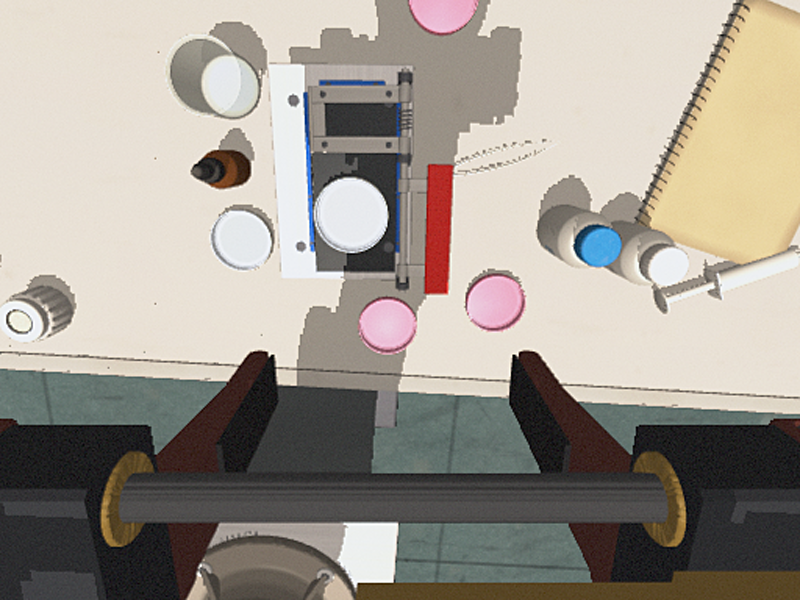

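The wrist view shows the dish at (351,214), the red bar spanning (440,165) to (436,293), the frame at (355,118), the stop at the top (350,83), and the plate's left corners at (270,65) and (282,277). Next I'll measure the dish and check the shaker frame.

```bash
python3 - <<'E'
from h import *
z=np.load("pics/w1.npz",allow_pickle=True); im=z['im']; i=z['i'].item(); d=z['d']
P=cloud(i,d)
_,r=red(i,im); yaw=np.radians(r[2]); R=np.array([[np.cos(yaw),-np.sin(yaw)],[np.sin(yaw),np.cos(yaw)]])
o=np.array(r[0])/1000-R@[-.076,-.068]; print('origin',o,yaw, 'bar depth z',np.median(P[redmask(im)],0))
S=lambda uv,h: ((plane(i,uv,h)[:,:2]-o)@R*1000).round(1)
print('plate corners',S(np.array([(270,65),(414,65),(281,277)])*.64,.072))
h=cv2.cvtColor(im,cv2.COLOR_RGB2HSV)
blue=(h[...,0]>105)&(h[...,0]<130)&(h[...,1]>150)
v,u=np.nonzero(blue); b=S(np.c_[u,v],.077); k=(b[:,0]>-110)&(b[:,0]<45)&(abs(b[:,1])<60)
b=b[k]
for n,kk in [('left',(b[:,1]>15)&(b[:,0]<25)),('right',(b[:,1]<-15)&(b[:,0]<25)),('stop',b[:,0]>25)]:
    print(n,kk.sum(),np.percentile(b[kk],[2,50,98],axis=0).round(1).tolist() if kk.sum() else '')
# dish
m=((h[...,1]<40)&(h[...,2]>170)).astype(np.uint8); m[:, :int(312*.64)]=0
n,l,s,c=cv2.connectedComponentsWithStats(m); k=l[int(214*.64),int(351*.64)]; print('comp',s[k])
cs,_=cv2.findContours((l==k).astype(np.uint8),cv2.RETR_EXTERNAL,cv2.CHAIN_APPROX_NONE); ct=max(cs,key=len)
print('dish rim',[(S(ct.reshape(-1,2),H),)and cv2.minEnclosingCircle(S(ct.reshape(-1,2),H).astype(np.float32)) for H in (.084,.086)], cv2.fitEllipse(S(ct.reshape(-1,2),.085).astype(np.float32)))
print('plate z',[P[int(b*.64),int(a*.64),2] for a,b in [(288,200),(288,130),(370,262)]],'rim z',np.percentile(P[l==k][:,2],[5,50,95]))
E
```

```text
origin [ 0.58557066 -0.09333193] 0.052941104145361274 bar depth z [ 0.51248162 -0.16530342  0.09250526]
plate corners [[  46.4   62.1]
 [  47.6  -47.5]
 [-120.    63.5]]
left 217 [[-92.4, 33.7], [-34.1, 35.3], [23.4, 36.7]]
right 119 [[-93.0, -37.0], [-48.2, -35.7], [18.9, -34.4]]
stop 76 [[26.6, -23.3], [34.8, -0.2], [35.3, 35.7]]
comp [ 201  114   48   48 1754]
dish rim [((-65.20245361328125, 1.7085466384887695), 29.9617862701416), ((-64.94157409667969, 1.5550227165222168), 29.797107696533203)] ((-65.03260803222656, 1.689619779586792), (58.34769058227539, 58.78886795043945), 68.0115737915039)
plate z [np.float64(0.07316769131253892), np.float64(0.07119003179201733), np.float64(0.0723844816626868)] rim z [0.08469075 0.08598842 0.08725413]
```

```bash
cat >> h.py <<'E'
YAW=0.0529; O=np.array([0.58557,-0.09333]); R2=np.array([[np.cos(YAW),-np.sin(YAW)],[np.sin(YAW),np.cos(YAW)]])
Q=[0,np.cos(YAW/2),np.sin(YAW/2),0]
def W(x,y,tip): # shaker mm (tip height above platform) -> TCP world
    return [*(O+R2@[x/1000,y/1000]), .072+tip/1000+.022]
def show(s):
    p=(np.array(s['ee_pos'][:2])-O)@R2*1000
    print(round(s['time'],2),p.round(1),'tip',round((s['ee_pos'][2]-.094)*1000,1),'F',np.r_[R2.T@s['wrist_force'][:2],s['wrist_force'][2]].round(2),'w',round(s['width'],4))
E
python3 - <<'E'
from h import *
from cell import bot, eoat, planner, sense, optics, order
eoat.move_gripper(0.0575)
bot.move_to(W(-112,-34.5,60),Q); show(sense())
bot.servo_line(W(-112,-34.5,28),Q,max_speed=.08); show(sense())
for t in (18,12,7): bot.servo_line(W(-112,-34.5,t),Q,max_speed=.03); show(sense())
i=optics.camera_info("wrist"); im,d=optics.camera("wrist"); np.savez("pics/w2.npz",im=im,d=d,i=np.array(i,dtype=object))
cv2.imwrite("pics/w2.png",cv2.resize(im[:,:,::-1],(800,600),interpolation=cv2.INTER_CUBIC))
E
```

```text
3.78 [-110.8  -34.7] tip 61.0 F [0.07 0.46 0.7 ] w 0.0576
4.33 [-111.7  -34.5] tip 28.2 F [-0.26  0.44  0.54] w 0.0573
4.82 [-111.5  -34.8] tip 18.3 F [ 0.95 -0.62  2.33] w 0.0578
5.17 [-111.5  -34.6] tip 12.1 F [ 1.63 -1.77  4.51] w 0.0575
5.48 [-111.5  -34. ] tip 7.3 F [1.27 0.98 7.61] w 0.0576
```

View pics/w2.png

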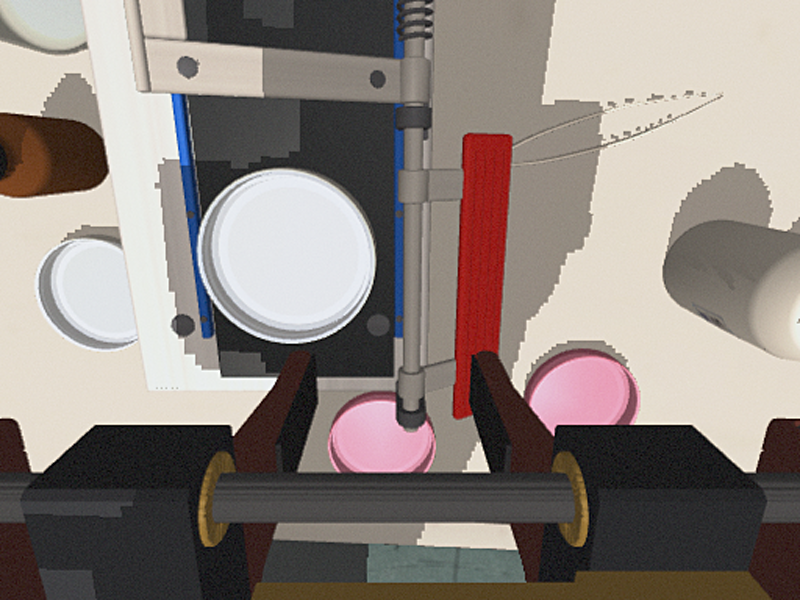

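The frame is up and the bar is pressed at about (480,270). The left fingertip at (303,360) is behind the dish, which sits at (287,255). Now I'll push to half way and check.

```bash
python3 - <<'E'
from h import *
from cell import bot, eoat, planner, sense, optics, order
show(sense())
for x in (-85,-60,-54): bot.servo_line(W(x,-34,7),Q,max_speed=.03); show(sense())
i=optics.camera_info("wrist"); im,d=optics.camera("wrist"); np.savez("pics/w3.npz",im=im,d=d,i=np.array(i,dtype=object))
cv2.imwrite("pics/w3.png",cv2.resize(im[:,:,::-1],(800,600),interpolation=cv2.INTER_CUBIC))
E
```

```text
5.53 [-111.5  -34. ] tip 7.4 F [1.69 0.76 6.59] w 0.0576
6.58 [-88.3 -35.2] tip 6.1 F [-5.47 -3.05  5.38] w 0.0572
7.57 [-63.1 -35.4] tip 6.1 F [-4.51 -2.8   5.44] w 0.0576
7.92 [-56.7 -35.5] tip 6.2 F [-3.23 -3.7   5.35] w 0.0579
```

View pics/w3.png

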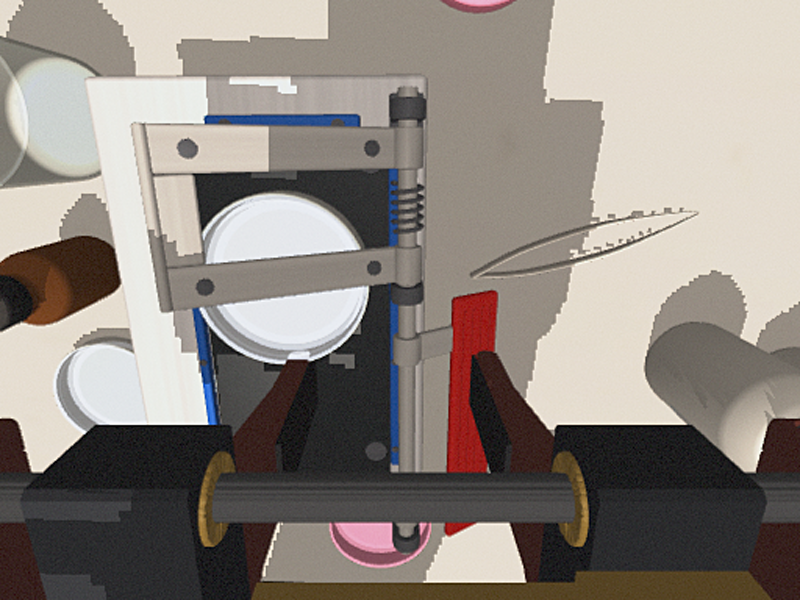

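The dish is half way under the frame at about (284,278), but it sits left of the lane centre (column 298). I'll measure that offset before the final push.

```bash
cat >> h.py <<'E'
from scipy.optimize import least_squares
def dish(im,i,seed,H=.085,box=None):
    h=cv2.cvtColor(im,cv2.COLOR_RGB2HSV); m=((h[...,1]<25)&(h[...,2]>185)).astype(np.uint8)
    n,l,s,c=cv2.connectedComponentsWithStats(m); k=l[int(seed[1]*.64),int(seed[0]*.64)]
    ct=max(cv2.findContours((l==k).astype(np.uint8),cv2.RETR_EXTERNAL,cv2.CHAIN_APPROX_NONE)[0],key=len).reshape(-1,2)
    p=(plane(i,ct,H)[:,:2]-O)@R2*1000
    return s[k],p
def rails(im,i):
    h=cv2.cvtColor(im,cv2.COLOR_RGB2HSV); v,u=np.nonzero((h[...,0]>105)&(h[...,0]<130)&(h[...,1]>150))
    b=(plane(i,np.c_[u,v],.077)[:,:2]-O)@R2*1000; b=b[(b[:,0]>-100)&(b[:,0]<25)]
    return [np.percentile(b[k],[3,50,97],axis=0).round(1).tolist() for k in ((b[:,1]>25)&(b[:,1]<45),(b[:,1]<-25)&(b[:,1]>-45))]
E
python3 - <<'E'
from h import *
for n,sd in (("w2",(287,255)),("w3",(290,325))):
    z=np.load(f"pics/{n}.npz",allow_pickle=True); im=z['im']; i=z['i'].item()
    s,p=dish(im,i,sd); print(n,s,rails(im,i))
    q=p
    for t in range(6):
        f=least_squares(lambda c:np.hypot(*(q-c[:2]).T)-c[2],[p[:,0].mean(),0,29.3],loss='soft_l1',f_scale=.3,bounds=([-200,-20,28.9],[50,20,29.8])); r=np.hypot(*(p-f.x[:2]).T)-f.x[2]; q=p[abs(r)<1.0]
    print(f.x.round(2),len(q),len(p), q.min(0),q.max(0))
E
```

```text
w2 [ 127  108  113  112 8891] [[[-92.6, 32.9], [-42.1, 35.0], [-13.7, 36.6]], [[-92.8, -37.3], [-52.0, -35.6], [9.9, -34.5]]]
[-64.89   1.73  29.53] 316 316 [-94.55656213 -27.71728726] [-35.18921176  31.37101491]
w3 [ 139  183   97   48 2708] [[[-75.4, 32.9], [-53.3, 34.8], [-31.5, 36.6]], [[-92.6, -37.2], [-47.1, -35.6], [17.7, -34.4]]]
[-12.73  -0.54  28.9 ] 117 317 [-41.67392327 -26.99058949] [-22.1099325   24.58169166]
```

```bash
cat >> h.py <<'E'
def rear(p,r=29.5):
    yb=np.round(p[:,1]/1.5); q=np.array([p[yb==b][p[yb==b][:,0].argmin()] for b in np.unique(yb)])
    g=least_squares(lambda c:np.hypot(*(q-c).T)-r,[p[:,0].min()+r,0],loss='soft_l1',f_scale=.3); e=np.hypot(*(q-g.x).T)-r
    return g.x.round(2),np.c_[q,e].round(1)
E
python3 - <<'E'
from h import *
for n,sd in (("w2",(287,255)),("w3",(290,325))):
    z=np.load(f"pics/{n}.npz",allow_pickle=True)
    s,p=dish(z['im'],z['i'].item(),sd); c,q=rear(p); print(c); print(q[::2].tolist())
E
```

```text
[-65.03   1.71]
[[-74.4, -26.5, 0.2], [-80.0, -23.7, 0.0], [-84.6, -20.4, -0.0], [-87.5, -17.6, 0.1], [-89.2, -14.8, -0.2], [-91.6, -11.4, 0.1], [-92.8, -8.6, 0.1], [-93.4, -5.8, -0.2], [-94.0, -2.4, -0.3], [-94.6, 0.4, 0.1], [-94.6, 3.7, 0.1], [-94.0, 6.4, -0.2], [-93.4, 9.7, -0.1], [-92.8, 11.9, 0.1], [-91.6, 14.5, 0.0], [-89.8, 17.7, 0.0], [-88.1, 20.3, 0.1], [-85.2, 23.3, 0.0], [-80.6, 26.6, -0.1], [-76.1, 29.3, 0.3]]
[-14.27  -2.99]
[[-24.9, -26.4, -3.8], [-31.7, -23.6, -2.5], [-36.4, -20.7, -1.2], [-39.9, -17.3, -0.1], [-41.7, -15.0, 0.5], [-43.5, -12.2, 1.1], [-44.7, -9.4, 1.6], [-45.9, -6.5, 2.3], [-45.3, -3.2, 1.5], [-45.3, -0.5, 1.6], [-41.7, 2.6, -1.5], [-41.0, 5.3, -1.5], [-40.4, 8.6, -0.9], [-39.2, 11.8, -0.5], [-37.5, 14.4, -0.5], [-35.1, 17.4, -0.3], [-32.2, 20.4, -0.0], [-27.6, 23.7, 0.3]]
```

Fitting only the right-hand rear arc, where the outer rim is visible, puts the dish at about (-17.4, 1.9). That is within tolerance, so I'll push it home.

```bash
python3 - <<'E'
from h import *
from cell import bot, eoat, planner, sense, optics, order
show(sense())
bot.servo_line(W(-44,-33,7),Q,max_speed=.03); show(sense())
for x in (-40,-38,-36,-34,-32):
    bot.servo_line(W(x,-33,7),Q,max_speed=.015); bot.wait(.15); s=sense(); show(s)
    if (R2.T@s['wrist_force'][:2])[0]<-12: break
i=optics.camera_info("wrist"); im,d=optics.camera("wrist"); np.savez("pics/w4.npz",im=im,d=d,i=np.array(i,dtype=object))
cv2.imwrite("pics/w4.png",cv2.resize(im[:,:,::-1],(800,600),interpolation=cv2.INTER_CUBIC))
E
```

```text
7.97 [-56.7 -35.5] tip 6.2 F [-4.15 -4.24  3.93] w 0.0577
8.45 [-46.9 -34.7] tip 6.1 F [-4.3  -5.66  3.79] w 0.0577
9.02 [-43.2 -34.7] tip 6.1 F [-4.9  -3.69  5.06] w 0.0577
9.45 [-41.3 -34.7] tip 6.1 F [-5.49 -4.63  5.87] w 0.0574
9.88 [-39.3 -34.7] tip 6.0 F [-4.59 -3.4   5.4 ] w 0.0576
10.32 [-38.1 -34.7] tip 5.9 F [-7.16 -4.18  7.67] w 0.0575
10.75 [-37.8 -34.7] tip 5.7 F [-12.02  -3.4   11.21] w 0.0576
```

View pics/w4.png

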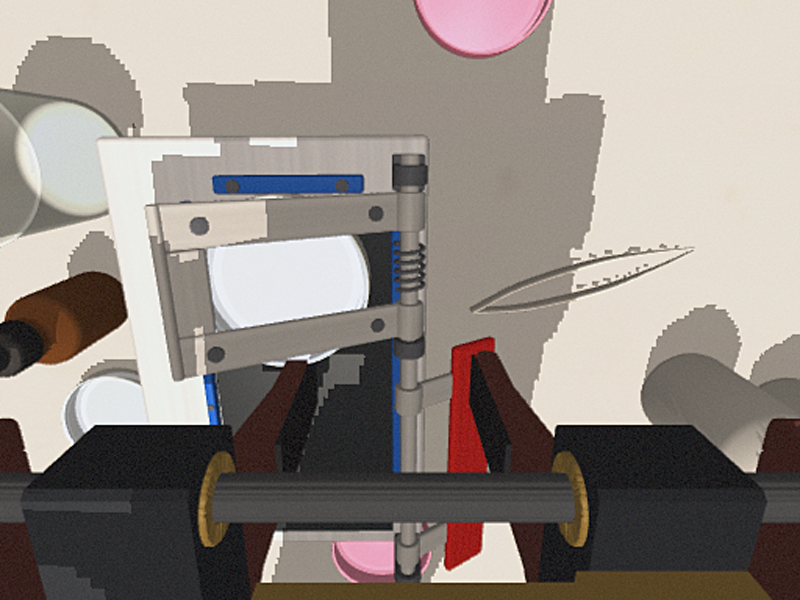

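The finger has stalled at x ≈ -38 with the force rising, so the dish is against the stop; the picture shows its top edge meeting the blue stop at (290,195). I'll back off, release the bar slowly and look again.

```bash
python3 - <<'E'
from h import *
from cell import bot, eoat, planner, sense, optics, order
bot.servo_line(W(-48,-34,7),Q,max_speed=.03); show(sense())
for t in (12,18,26): bot.servo_line(W(-49,-34,t),Q,max_speed=.03); show(sense())
bot.servo_line(W(-75,-34,60),Q,max_speed=.1)
bot.servo_line(W(-90,-34,150),Q,max_speed=.15); bot.wait(.3); show(sense())
i=optics.camera_info("wrist"); im,d=optics.camera("wrist"); np.savez("pics/w5.npz",im=im,d=d,i=np.array(i,dtype=object))
p,r=red(i,im); print(r); print(np.percentile(cloud(i,d)[redmask(im)][:,2],[5,50,95]))
cv2.imwrite("pics/w5.png",cv2.resize(im[:230,100:390,::-1],(800,634))[:600])
E
```

```text
11.48 [-46.1 -34.9] tip 8.0 F [ 4.06 -2.2   5.1 ] w 0.0572
11.8 [-47.8 -35. ] tip 12.7 F [ 3.66 -3.68  3.21] w 0.0573
12.15 [-49.5 -33.7] tip 17.8 F [ 0.75 -0.89  3.47] w 0.0578
12.57 [-49.4 -33.7] tip 25.9 F [0.22 0.71 0.04] w 0.0576
14.2 [-90.2 -33.9] tip 149.3 F [-0.25 -0.32 -0.23] w 0.0575
((514.2338256835938, -164.96737670898438), (100.89545440673828, 18.265972137451172), 3.0322697162628174)
[0.08839014 0.08979888 0.09115061]
```

View pics/w5.png

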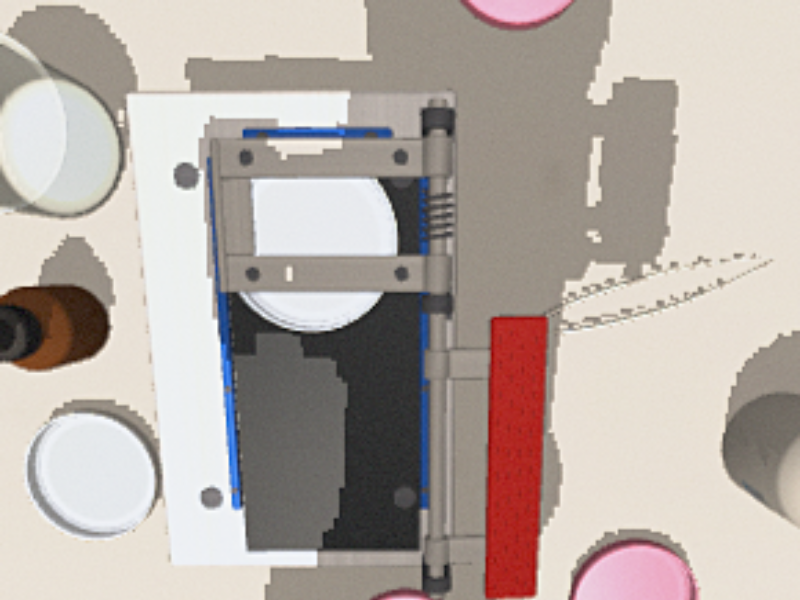

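```bash
python3 - <<'E'
from h import *
z=np.load("pics/w5.npz",allow_pickle=True)
for sd in ((313,312),):
    u,v=100+sd[0]*290/800, sd[1]*230/634
    s,p=dish(z['im'],z['i'].item(),(u/.64,v/.64)); c,q=rear(p); print(s,c); print(q.tolist())
E
```

```text
[187 106  51  14 503] [0.44 2.84]
[[-17.6, -20.4, -0.1], [-19.4, -19.4, 0.3], [-21.3, -17.5, 0.2], [-22.2, -16.5, 0.3], [-23.1, -14.6, -0.2], [-24.0, -13.6, -0.0], [-24.9, -12.7, 0.2], [-25.9, -10.7, 0.1], [-26.8, -8.8, 0.1], [-27.7, -6.9, 0.3], [-27.7, -5.9, -0.0], [-27.7, -5.0, -0.3], [-28.7, -3.0, 0.2], [-28.7, -2.1, 0.0], [-28.7, -0.2, -0.3], [-28.7, 0.8, -0.3], [-28.7, 2.7, -0.4], [-28.7, 4.6, -0.3], [-28.7, 5.6, -0.3], [-28.7, 7.5, -0.0], [-28.7, 8.5, 0.1], [-27.7, 10.3, -0.4], [-27.7, 11.3, -0.1], [-26.8, 13.2, -0.4], [-26.8, 15.1, 0.4], [-25.9, 16.0, -0.1], [-24.9, 17.8, -0.0], [-24.9, 18.8, 0.5], [-23.1, 20.6, -0.0], [-22.2, 22.4, 0.4], [-21.2, 23.3, 0.3], [-19.4, 25.1, 0.3], [-16.7, 26.8, -0.0]]
```

The dish is at (0.4, 2.8) mm, within tolerance, and the frame rests on it at about 0.09 rad. The robot is clear, so I'm handing in.

```bash
python3 -c "
from cell import order
print(order.sign_off())"
```

```text
the job is handed in; nothing more can be done
None
```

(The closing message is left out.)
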